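Inch the bench sharpener with its dead-man paddle

ROBOT

A 6-joint arm with a two-finger parallel gripper is mounted at the origin on the work surface. World frame = base frame: x ahead of the robot, y to its left, z up, the work surface at z = 0. Lengths are in m, angles in degrees, forces in N, time in s.
With the tool pointing down it reaches from about 0.35 to 0.875 m from the base axis. Payload 4.2 kg.
Tool frame: the origin (TCP) lies on the centre line of the jaws, within the pads' length; the fingertips stand 11 mm ahead of it and the grasp point (between the pads) lies 8 mm behind it; z points along the fingers, y is the line along which they close (so a half turn about z gives the same grasp; the last joint's range is limited). The gripper opens to 87 mm and grips with 3 to 60 N. Pads are 19 mm wide; open, the fingers measure 117 mm over their backs; the gripper's body (75 mm by 190 mm) begins 51 mm behind the grasp point.
Start: joints at [80.936, 22.042, 0.453, 0, -68.411, -14.817], TCP at [0.253, 0.571, 0.234] pointing down, gripper open.
Joint ranges: [-179.83, 179.83], [-69.29, 118.12], [-61.27, 80.66], [-181.25, 117.63], [-171.15, -9.14], [-177.46, 177.46]. Speed limits (degrees/s): [159.86, 159.86, 180, 180, 180, 180].

INTERFACE

Orientations are given as a 3x3 rotation matrix whose columns are the frame's x, y, z axes.
In Python, from station import r gives the robot as it stands.
- The arm moves only by the tool servo_tool, never from a script. Its argument "commands" is a list that holds one entry, the list of rows, each a list of 7 numbers: the closure, from 0 (fully open) to 1 (shut), then the shift along the tool's x, y, z in mm, then the turn, a rotation vector about the tool's x, y, z in rad. In form: [[[claw, x, y, z, ax, ay, az], ...]]. A call has exactly 5 rows; each row is the pose to reach, as a shift and turn from the pose commanded when the call began, along the tool's axes at that moment; what a row does not reach only later rows make up. A row lasts 1/10 s, in which the tool goes at most 50 mm and 8.59 degrees, less where a joint would pass 70% of its speed; a pose out of reach is approached as far as the arm can. A call with a gripper value outside its range is refused whole. The fingers move at their own pace and stop on an object; the grip force is fixed at half the most. Time passes only in rows, so rows that repeat a pose let the fingers close, or fill a call up. It gives the time, the measured TCP pose, the force, the opening and the grip force at its end, in the units of the state.
- r.sense(): the state, without advancing time (a new reading comes with each control period).
- r.capture(name): name is "scene" or "top" or "wrist"; returns a dict with "pixels" (400x640x3 uint8, red, green, blue), "camera_matrix" (3x3 intrinsics, pixels), "R" (3x3) and "t" (3): a world point X has camera coordinates R X + t. Camera axes: x right, y down, z forward; pixel columns grow to the right and rows downward; lengths in m; the calibration is good to about 2 mm. A picture is of the moment at which its call begins. There is no depth.
- r.finish_job(): hands the job in; it is judged then, once.
The state is a dict: "time_s": time; "joints": joint angles; "joint_velocities": joint speeds; "effort": joint torques, N m; "tcp_pos": TCP position; "ee_rot": TCP orientation; "wrist_force": force on the tool from outside, world axes, zero at the start; "moment": the same for the moment, N m; "gripper_width": opening from 0.0 (shut) to 1.0 (fully open); "gripper_force": force on a finger pad.
Only numpy, scipy, OpenCV 4.12 (cv2) and the standard library are available. Lean on these libraries where they do the work, as an engineer would, in place of code of your own. Each camera call takes 0.05 s, during which the arm holds its last target. There are 200 camera calls.

TASK

Give the sharpener on the bench a slow trial run. First fold its clear, orange-edged splash guard down over the grey wheel until it slants about 40 degrees above level (in line with the yellow mark on its white quadrant); then press the red pad of the spring-loaded dead-man paddle down to the middle of the green band, where the paddle is about level, never into the red, and finish your program while still holding it there with the fingers. Leave the other things on the bench where they are.

Things in the scene. Friction and masses are not known exactly. Their poses are not given: they have to be found in the camera images.
- sharpener: green flat-wheel sharpener fixed to the bench, body 260 (x) by 280 (y) by 105 mm high; origin under its centre on the bench, z up, its -x face (vents, dial) roughly to the robot (yaw up to 20 degrees). Grey wheel, 150 mm diameter, flat on top at (0, 30) mm, 119 mm up. A tool-rest bar runs along x at y = -70, its top 127 mm up. The paddle sticks out at the -y side
- guard (a joint): angle of the guard above level, rad: 0 level over the wheel (pointing to the sharpener's -y), 1.57 upright, up to 1.9 leaning out to +y; starts at 1.35 to 1.75; 40 degrees (yellow mark) is 0.70. It turns about the hinge line, is stiff (0.4 N m, about 3 N at the free edge) and stays where it is left
- guard_hinge (a point): middle of the guard's hinge line, which runs along the sharpener's x axis; 115 mm to +y of its origin and 128 mm above the bench
- guard_edge (a point): middle of the orange round bar (12 mm diameter, on its axis) along the guard's free edge, 160 mm from the hinge line. The guard is a clear panel 200 mm wide (along x), 4 mm thick, with orange side strips 8 mm thick
- paddle (a joint): travel of the dead-man paddle, rad: 0 at rest (sprung up, end 17 degrees above level), 0.30 level, stop at 0.60. The scale beyond its end is white from 0 to 0.24, green from 0.24 to 0.42 (middle 0.33), red beyond. The spring pushes back at the pad's middle with about 3.4 N at rest, 8 N in mid-green, 12 N at the stop; let go, it returns to 0
- paddle_pivot (a point): the paddle's pivot, axis along the sharpener's x; at (-30, -130, 135) mm in the sharpener's frame. The paddle points from here to the sharpener's -y and its end swings down when pressed
- paddle_pad (a point): red pad on the paddle, 44 (x) by 60 (y) by 10 mm, pressed from above; origin at the middle of its top face, 95 mm from the pivot along the paddle and 8 mm above the pivot when the paddle is level; its z is normal to that face. The coloured scale (24 mm wide) stands 136 to 146 mm from the pivot, beyond the pad's end
- oil_bottle: white oil bottle, 50 mm diameter, 140 mm high, yellow label; bystander, origin under its centre
- paint_can: paint can, 100 mm diameter, 120 mm high, blue label; bystander, origin under its centre
- chisel: chisel lying flat, 225 mm long, orange handle; bystander, origin on the bench under about its middle
- parts_tray: open dark steel tray, 140 by 100 by 40 mm; bystander, origin under its centre
- honing_stone: brick-red honing stone on a dark wooden block, 70 by 190 by 38 mm; bystander, origin under its centre
- mug: blue mug, 80 mm diameter, 90 mm high; bystander, origin under its centre
- wrench: steel wrench lying flat; bystander, origin on the bench beneath it

How it is judged (in metres and radians):
On the way, in this order (a step that is already met when the one before it is completed fails the run):
1. the guard is folded to 40 degrees (within 6) with the paddle still up (value of joint guard between 0.59 and 0.81 rad and value of joint paddle below 0.08 rad), for 0.2 s.
2. the paddle is pressed into the green band with the guard still at 40 degrees (value of joint paddle between 0.24 and 0.42 rad and value of joint guard between 0.59 and 0.81 rad), for 0.5 s.
At the end, for the whole second after the job is handed in: the guard stands at 40 degrees above level, within 6 (0.59 to 0.81 rad); the paddle is in the green band (0.24 to 0.42 rad) and held there by the fingers, which push on it with more than 2 N (all of step 2 and contact force between the fingers and paddle above 2 N); the arm keeps its last pose, push and grip.
It fails at once if the paddle is pressed into the red (0.45 rad or more) (value of joint paddle above 0.45 rad).
It fails at once if the paddle is pressed while the guard is still up (value of joint paddle above 0.15 rad and value of joint guard above 0.9 rad).
It fails at once if another thing on the bench is moved by more than 30 mm or tipped over (distance of any of oil_bottle, paint_can, chisel, parts_tray, honing_stone, mug, wrench from where it was at the start of the episode above 0.03 m or angle between any of oil_bottle, paint_can, parts_tray, honing_stone, mug's own z axis and vertical above 0.5 rad).
It also fails if it takes over 48 s, if anything falls off the work surface, if the arm or the gripper's body presses on something with over 40 N, if the wrist force passes 120 N, or if a joint passes its speed limit or range.

## Working session

There is one attempt and no reset: what is moved stays moved. The work goes in short steps, Python scripts to look and compute and a tool call to move; the robot and the scene stay as the last step left them, time stands still between calls to the robot, and variables do not carry over. Pictures are saved under pics/ and viewed, at most 10 in all, crops included, and the job is handed in when it is done.

Besides the shell and the picture viewer there is one more tool, called as name(argument=value, ...), one argument or row to a line, values as JSON. servo_tool: Moves the arm, as the interface text tells. Its arguments: {"type":"object","properties":{"commands":{"type":"array","items":{"type":"array","items":{"type":"array","items":{"type":"number"}}}}},"required":["commands"]}

```bash
mkdir -p pics; python3 - <<'E'
from station import r
import cv2,numpy as np
for n in("scene","top"):
    c=r.capture(n); cv2.imwrite(f"pics/{n}0.png",c["pixels"][:,:,::-1]); np.savez(f"{n}0.npz",**c)
    print(n,np.round(-c["R"].T@c["t"],3),c["camera_matrix"][0])
s=r.sense();print(s)
E
```

```text
scene [ 1.143 -0.224  1.181] [389.0716938    0.         315.20037789]
top [3.390e-01 1.000e-03 1.217e+00] [461.86023435   0.         314.36747476]
{'time_s': 0.1, 'joints': array([ 8.09343523e+01,  2.20848993e+01,  3.89798739e-01, -2.23645385e-02,
       -6.84115395e+01, -1.48164317e+01]), 'joint_velocities': array([-0.05032118, -0.0948889 ,  0.23018171,  0.09238378,  0.02097076,
       -0.00816923]), 'effort': array([ 5.81308504e-04, -3.91689134e+01,  1.87936860e+01,  4.23188969e+00,
        1.34601831e-02, -7.10480344e-05]), 'tcp_pos': array([0.25282679, 0.57103583, 0.23260692]), 'ee_rot': array([[ 9.14322378e-01, -4.04986623e-01, -6.51680138e-04],
       [-4.04987128e-01, -9.14320652e-01, -1.78075556e-03],
       [ 1.25337571e-04,  1.89210672e-03, -9.99998202e-01]]), 'wrist_force': array([-0.06736523, -0.37913667,  0.40475544]), 'moment': array([ 0.00581112, -0.02021834,  0.00378561]), 'gripper_force': 0.0, 'gripper_width': 1.0009163990200363}
```

View pics/scene0.png

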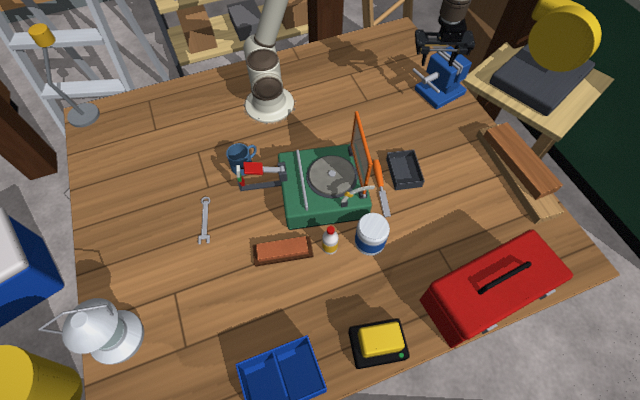

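View pics/top0.png

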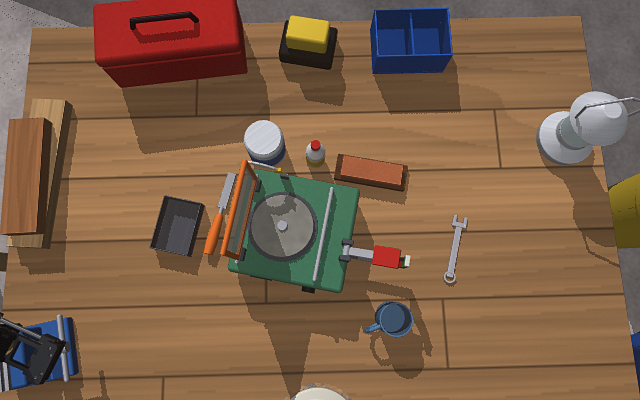

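The scene view shows the sharpener at about (330,185) with its guard upright at (360,145). In the top view the wheel is at (283,226), the red pad at (388,257), the orange guard at (238,210) and the scale at (406,261). The mug is near the paddle at (393,319), and the chisel and tray lie to +y.

```bash
cat > h.py <<'E'
import numpy as np,cv2
def ray(c,p):
    R,t,K=c["R"],c["t"],c["camera_matrix"]
    o=-R.T@t; d=R.T@np.linalg.inv(K)@np.array([p[0],p[1],1.]); return o,d/np.linalg.norm(d)
def onz(c,p,z):
    o,d=ray(c,p); return o+d*(z-o[2])/d[2]
def proj(c,X):
    q=c["camera_matrix"]@(c["R"]@np.asarray(X)+c["t"]); return q[:2]/q[2]
E
python3 - <<'E'
from h import *
c=dict(np.load("top0.npz")); im=c["pixels"]; hsv=cv2.cvtColor(im,cv2.COLOR_RGB2HSV)
def blob(m,x0,x1,y0,y1):
    k=np.zeros(m.shape,np.uint8);k[y0:y1,x0:x1]=m[y0:y1,x0:x1]
    n,l,s,ce=cv2.connectedComponentsWithStats(k.astype(np.uint8));i=1+np.argmax(s[1:,4]);
    return (l==i).astype(np.uint8),ce[i],s[i]
H,S,V=cv2.split(hsv)
red=((H<6)|(H>174))&(S>150)&(V>90)
m,pc,s=blob(red,365,410,240,275);print("pad",pc,s)
print("padrect",cv2.minAreaRect(cv2.findNonZero(m)))
wh=(S<60)&(V>60)
m,wc,s=blob(wh,245,322,185,265)
e=cv2.fitEllipse(cv2.convexHull(cv2.findNonZero(m)));print("wheel",e,s)
P=onz(c,pc,.170);W=onz(c,e[0],.119);print(P,W,np.linalg.norm((P-W)[:2]))
d=(P-W)[:2]; yaw=np.arctan2(d[1],d[0])-np.arctan2(-248.5,-30);print("yaw",np.degrees(yaw))
org=(H>6)&(H<16)&(S>190)&(V>140)
cv2.imwrite("pics/crop1.png",cv2.resize(im[140:300,190:430,::-1],(780,520),interpolation=cv2.INTER_CUBIC))
c2=dict(np.load("scene0.npz"));cv2.imwrite("pics/crop2.png",cv2.resize(c2["pixels"][100:240,225:425,::-1],(800,560),interpolation=cv2.INTER_CUBIC))
E
```

```text
pad [386.41682243 256.59252336] [372 245  31  24 535]
padrect ((387.47296142578125, 256.66217041015625), (29.427419662475586, 19.563480377197266), 9.462322235107422)
wheel ((281.9073486328125, 224.0166778564453), (64.35554504394531, 71.22563934326172), 94.40132904052734) [ 246  192   72   65 3375]
[ 0.40226341 -0.16708512  0.17      ] [0.48905023 0.07035268 0.119     ] 0.2528016271251295
yaw -13.19437864444081
```

View pics/crop1.png

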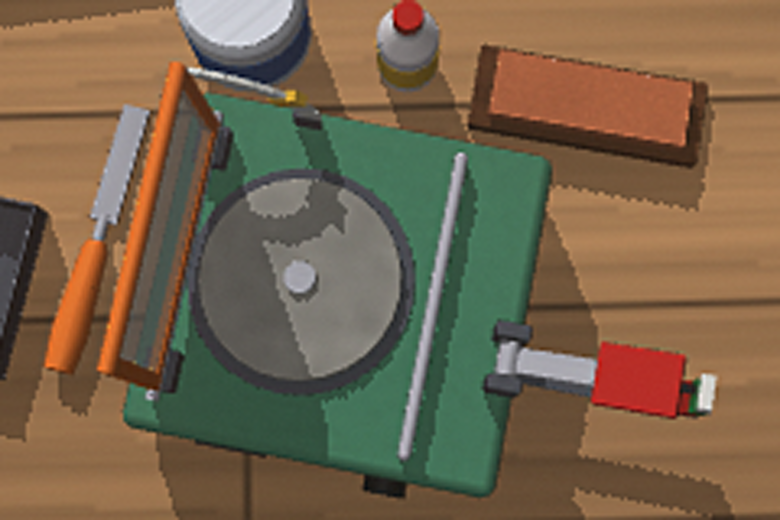

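View pics/crop2.png

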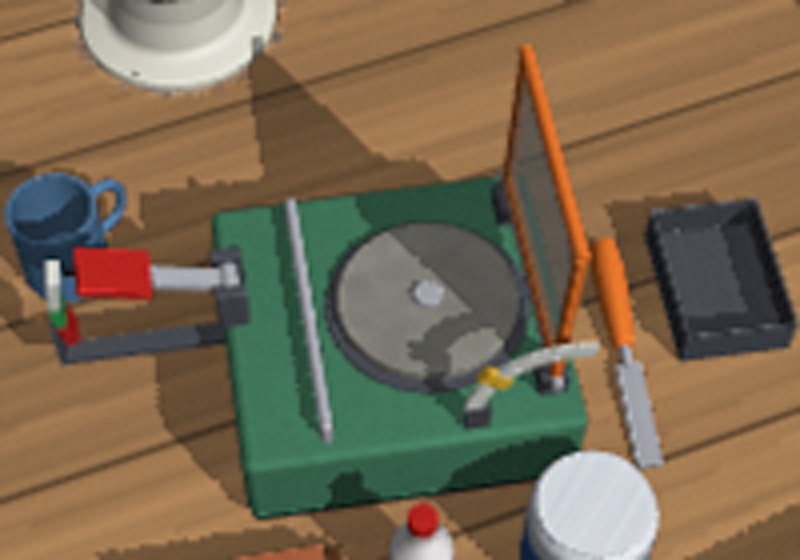

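Crop 1 gives these full-frame pixels: wheel centre (282.5,226.3), pad centre (386.8,256.6), rest bar ends (331.5,187.4) and (314,280.3), and guard bar ends (244.1,160) and (222.3,254.2). Crop 2 shows the guard about upright with nothing leaning on it.

```bash
cat >> h.py <<'E'
E
python3 - <<'E'
from h import *
c=dict(np.load("top0.npz"))
P=onz(c,(386.8,256.6),.170);W=onz(c,(282.5,226.3),.119)
d=(P-W)[:2];y1=np.arctan2(d[1],d[0])-np.arctan2(-248.5,-30);print("dist(250)",np.hypot(*d),"yaw",np.degrees(y1))
A,B=onz(c,(331.5,187.4),.127),onz(c,(314,280.3),.127);y2=np.arctan2(*(A-B)[1::-1]);print("rest len",np.linalg.norm(A-B),np.degrees(y2))
yaw=(y1+y2)/2;R=np.array([[np.cos(yaw),-np.sin(yaw)],[np.sin(yaw),np.cos(yaw)]])
O=((W[:2]-R@[0,.03])+(P[:2]-R@[-.03,-.2185]))/2;print("O",O,"mid rest local",R.T@((A+B)[:2]/2-O))
A,B=onz(c,(244.1,160),.287),onz(c,(222.3,254.2),.287);print("bar len",np.linalg.norm(A-B),np.degrees(np.arctan2(*(A-B)[1::-1])),"local mid",R.T@((A+B)[:2]/2-O))
# guard angle
g=lambda X,Y,Z:np.r_[O+R@[X,Y],Z]
for a in np.arange(1.3,1.8,.05):
    print(round(a,2),proj(c,g(0,.115-.16*np.cos(a),.128+.16*np.sin(a))).round(1),end=' ')
np.savez("fr.npz",O=O,R=R,yaw=yaw)
for n in("mug","x"): pass
print("mug",onz(c,(393,319),.09),"hinge",g(0,.115,.128),"pad",g(-.03,-.2185,.17))
E
```

```text
dist(250) 0.2505086466472665 yaw -12.053189798646011
rest len 0.2243697466460602 -12.341036770941264
O [0.47744683 0.03948162] mid rest local [ 0.00117031 -0.06766598]
bar len 0.19861269872827275 -12.410375951282964 local mid [0.00231115 0.12191074]
1.3 [257.3 212.1] 1.35 [253.5 211.2] 1.4 [249.6 210.4] 1.45 [245.7 209.6] 1.5 [241.9 208.8] 1.55 [238.  208.1] 1.6 [234.2 207.3] 1.65 [230.4 206.7] 1.7 [226.6 206. ] 1.75 [223.  205.4] mug [ 0.26067204 -0.18706242  0.09      ] hinge [0.50174351 0.15188567 0.128     ] pad [ 0.40196032 -0.16774781  0.17      ]
```

servo_tool(
  commands=[
    [[1,32,20,-10,0,0,0.14],[1,64,40,-20,0,0,0.28],[1,96,60,-30,0,0,0.42],[1,128,80,-40,0,0,0.56],[1,160,100,-47,0,0,0.7]],
  ],
)

```text
time_s: 0.6
tcp_pos: [0.3594, 0.4139, 0.2809]
ee_rot: [[0.434, -0.901, 0.0], [-0.901, -0.434, 0.0], [0.0, -0.0, -1.0]]
wrist_force: [1.1, 0.6, -0.4]
gripper_width: 0.628
gripper_force: 0.0
```

servo_tool(
  commands=[
    [[1,42,-6,0,0,0,0.14],[1,84,-13,0,0,0,0.28],[1,126,-20,0,0,0,0.42],[1,168,-26,0,0,0,0.56],[1,210,-33,0,0,0,0.667]],
  ],
)

```text
time_s: 1.1
tcp_pos: [0.481, 0.2394, 0.2803]
ee_rot: [[-0.216, -0.976, -0.001], [-0.976, 0.216, -0.0], [0.0, 0.001, -1.0]]
wrist_force: [0.8, 0.7, -0.7]
gripper_width: 0.177
gripper_force: 0.0
```

```bash
cat >> h.py <<'E'
def loc(s):
    f=np.load("fr.npz");R=f["R"];e=s["ee_rot"]
    p=R.T@(s["tcp_pos"][:2]-f["O"])
    print("t",s["time_s"],"local",np.r_[p,s["tcp_pos"][2]].round(4),"yaw x err to -y",np.degrees(np.arctan2(*(R.T@e[:2,0])[::-1])+np.pi/2).round(2),"z",e[:,2].round(3),"F",s["wrist_force"].round(1),"q",s["joints"].round(0),"w",round(s["gripper_width"],2))
E
python3 -c "
from h import *
from station import r
loc(r.sense())"
```

```text
t 1.1 local [-0.0388  0.1961  0.2803] yaw x err to -y -0.28 z [-0.001 -0.    -1.   ] F [ 0.8  0.7 -0.7] q [ 44.  12.  -7.  -0. -71. -56.] w 0.18
```

servo_tool(
  commands=[
    [[1,9,-8,0,0,0,0],[1,18,-16,0,0,0,0],[1,28,-24,0,0,0,0],[1,37,-32,0,0,0,0],[1,46,-39,-1,0,0,0]],
  ],
)

```text
time_s: 1.6
tcp_pos: [0.509, 0.1877, 0.2814]
ee_rot: [[-0.21, -0.978, -0.0], [-0.978, 0.21, -0.0], [0.0, 0.0, -1.0]]
wrist_force: [0.3, 0.8, -0.7]
gripper_width: 0.003
gripper_force: 0.0
```

servo_tool(
  commands=[
    [[1,15,0,0,0,0,0],[1,30,0,-1,0,0,0],[1,46,0,-2,0,0,0],[1,62,0,0,0,0,0],[1,77,0,3,0,0,0]],
  ],
)

```text
time_s: 2.1
tcp_pos: [0.492, 0.1115, 0.2783]
ee_rot: [[-0.211, -0.977, 0.0], [-0.977, 0.211, 0.001], [-0.001, 0.0, -1.0]]
wrist_force: [1.7, 2.4, -2.8]
gripper_width: 0.005
gripper_force: 1.8
```

servo_tool(
  commands=[
    [[1,10,0,3,0,0,0],[1,19,0,6,0,0,0],[1,28,0,10,0,0,0],[1,38,0,16,0,0,0],[1,48,0,22,0,0,0]],
  ],
)

```text
time_s: 2.6
tcp_pos: [0.4826, 0.0656, 0.2558]
ee_rot: [[-0.211, -0.977, 0.0], [-0.977, 0.211, 0.001], [-0.001, -0.0, -1.0]]
wrist_force: [1.2, 3.8, -3.4]
gripper_width: 0.007
gripper_force: 2.5
```

```bash
python3 - <<'E'
from h import *
from station import r
loc(r.sense())
for n in("top","scene"):
    c=r.capture(n);np.savez(n+"1.npz",**c)
a=np.load("top1.npz")["pixels"][140:300,190:430];b=np.load("scene1.npz")["pixels"][90:250,225:425]
cv2.imwrite("pics/v1.png",np.vstack([cv2.resize(x[:,:,::-1],(int(x.shape[1]*s),300),interpolation=cv2.INTER_CUBIC)[:, :375] for x,s in((a,1.875),(b,1.875))]))
f=np.load("fr.npz");g=lambda X,Y,Z:np.r_[f["O"]+f["R"]@[X,Y],Z]
for n in("top1","scene1"):
    c=dict(np.load(n+".npz"))
    for an in(.6,.7,.8,.9,1.0):
        print(n,an,[proj(c,g(x,.115-.16*np.cos(an),.128+.16*np.sin(an))).round(1) for x in(-.1,.1)])
cv2.imwrite("pics/v1.png",np.vstack([cv2.resize(np.load(n+"1.npz")["pixels"][y:y+100,x:x+260,::-1],(780,300),interpolation=cv2.INTER_CUBIC) for n,x,y in(("top",190,150),("scene",210,105))]))
E
```

```text
t 2.6 local [-0.0005  0.0266  0.2558] yaw x err to -y 0.01 z [ 0.     0.001 -1.   ] F [ 1.2  3.8 -3.4] q [ 27.   7. -16.  -0. -66. -39.] w 0.01
top1 0.6 [array([291.9, 270.1]), array([309.5, 180.3])]
top1 0.7 [array([287.1, 269. ]), array([305.1, 178.2])]
top1 0.8 [array([281.7, 267.8]), array([300.1, 176. ])]
top1 0.9 [array([275.6, 266.5]), array([294.5, 173.8])]
top1 1.0 [array([269. , 265.1]), array([288.3, 171.7])]
scene1 0.6 [array([310.2, 131.8]), array([320.5, 183.9])]
scene1 0.7 [array([313.1, 128.8]), array([323.8, 181.1])]
scene1 0.8 [array([316.4, 125.9]), array([327.5, 178.4])]
scene1 0.9 [array([320.2, 123.1]), array([331.7, 175.8])]
scene1 1.0 [array([324.3, 120.6]), array([336.3, 173.3])]
```

View pics/v1.png

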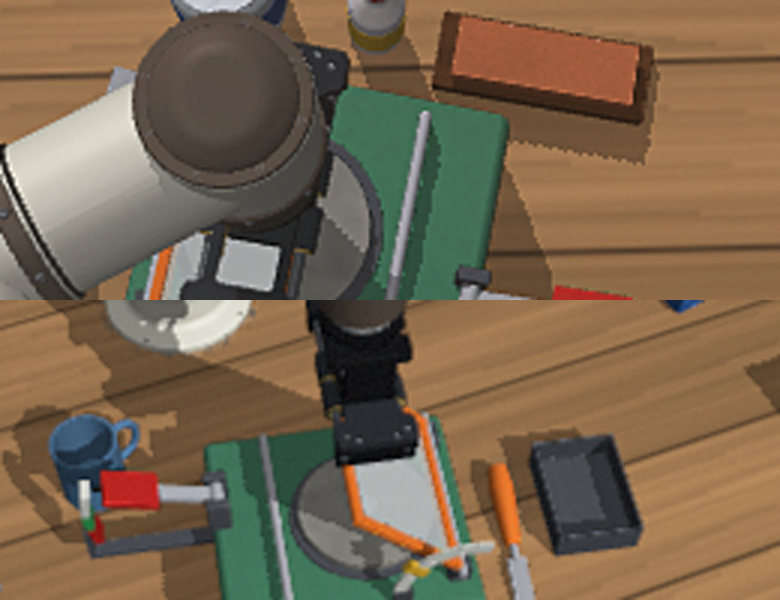

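The lower half (scene view) shows the guard folded part way with the fingers behind its bar. The bar's far end is at about (329,178.5), which is about 0.83 rad.

servo_tool(
  commands=[
    [[1,4,0,4,0,0,0],[1,8,0,8,0,0,0],[1,11,0,12,0,0,0],[1,14,0,15,0,0,0],[1,14,0,15,0,0,0]],
  ],
)

```text
time_s: 3.2
tcp_pos: [0.4794, 0.0516, 0.2412]
ee_rot: [[-0.212, -0.977, -0.001], [-0.977, 0.212, -0.0], [0.001, 0.0, -1.0]]
wrist_force: [0.1, 0.7, -0.1]
gripper_width: 0.008
gripper_force: 0.2
```

servo_tool(
  commands=[
    [[1,-4,0,-10,0,0,0],[1,-8,0,-25,0,0,0],[1,-8,0,-50,0,0,0],[1,-8,0,-75,0,0,0],[1,-8,0,-90,0,0,0]],
  ],
)

```text
time_s: 3.7
tcp_pos: [0.4817, 0.0599, 0.3344]
ee_rot: [[-0.211, -0.977, 0.003], [-0.978, 0.211, 0.0], [-0.001, -0.003, -1.0]]
wrist_force: [0.2, -0.5, 0.7]
gripper_width: 0.009
gripper_force: 0.0
```

```bash
python3 - <<'E'
from h import *
from station import r
loc(r.sense())
c=r.capture("scene");np.savez("scene2.npz",**c)
cv2.imwrite("pics/v2.png",cv2.resize(c["pixels"][105:225,225:385,::-1],(800,600),interpolation=cv2.INTER_CUBIC))
hsv=cv2.cvtColor(c["pixels"],cv2.COLOR_RGB2HSV);H,S,V=cv2.split(hsv)
f=np.load("fr.npz");g=lambda X,Y,Z:np.r_[f["O"]+f["R"]@[X,Y],Z]
for an in(.6,.65,.7,.75,.8): print(an,[(5*(proj(c,g(x,.115-.16*np.cos(an),.128+.16*np.sin(an)))-[225,105])).round(0) for x in(-.1,.0,.1)])
E
```

```text
t 3.7 local [-1.000e-04  2.090e-02  3.344e-01] yaw x err to -y 0.02 z [ 0.003  0.    -1.   ] F [ 0.2 -0.5  0.7] q [ 26.   5.  -8.   0. -77. -39.] w 0.01
0.6 [array([426., 134.]), array([451., 259.]), array([477., 395.])]
0.65 [array([433., 127.]), array([458., 251.]), array([485., 388.])]
0.7 [array([440., 119.]), array([466., 244.]), array([494., 381.])]
0.75 [array([449., 112.]), array([475., 237.]), array([503., 374.])]
0.8 [array([457., 104.]), array([484., 230.]), array([513., 367.])]
```

View pics/v2.png

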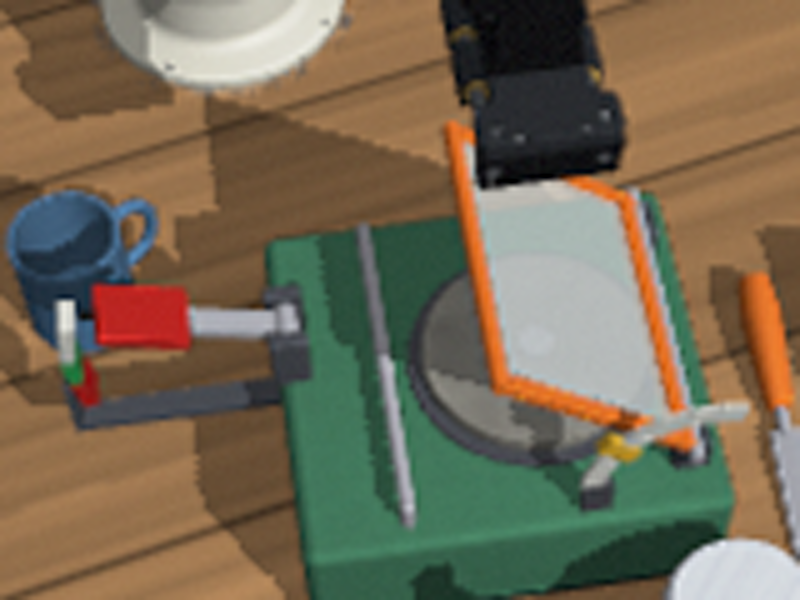

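The bar's ends are at about (457,128) and (498,386) in the crop. That puts the guard at about 0.73 rad, inside the band, with the paddle still up. Next is the paddle.

servo_tool(
  commands=[
    [[1,40,6,0,0,0,0],[1,85,12,0,0,0,0],[1,130,18,10,0,0,0],[1,172,24,30,0,0,0],[1,212,30,55,0,0,0]],
  ],
)

```text
time_s: 4.25
tcp_pos: [0.4065, -0.1425, 0.2769]
ee_rot: [[-0.211, -0.978, 0.002], [-0.978, 0.211, -0.0], [-0.0, -0.002, -1.0]]
wrist_force: [1.9, -0.1, -0.7]
gripper_width: 0.003
gripper_force: 0.0
```

servo_tool(
  commands=[
    [[1,20,0,25,0,0,0],[1,34,0,50,0,0,0],[1,34,0,64,0,0,0],[1,34,0,69,0,0,0],[1,34,0,69,0,0,0]],
  ],
)

```text
time_s: 4.75
tcp_pos: [0.3996, -0.1742, 0.2072]
ee_rot: [[-0.211, -0.977, -0.002], [-0.977, 0.211, -0.0], [0.0, 0.002, -1.0]]
wrist_force: [-0.4, -0.1, 0.7]
gripper_width: 0.006
gripper_force: 0.0
```

```bash
python3 - <<'E'
from h import *
from station import r
loc(r.sense())
c=r.capture("scene");np.savez("scene3.npz",**c)
cv2.imwrite("pics/v3.png",cv2.resize(c["pixels"][115:205,225:345,::-1],(800,600),interpolation=cv2.INTER_CUBIC))
E
```

```text
t 4.75 local [-0.0309 -0.2253  0.2072] yaw x err to -y 0.01 z [-0.002 -0.    -1.   ] F [-0.4 -0.1  0.7] q [ -2.   5. -27.   0. -59. -10.] w 0.01
```

View pics/v3.png

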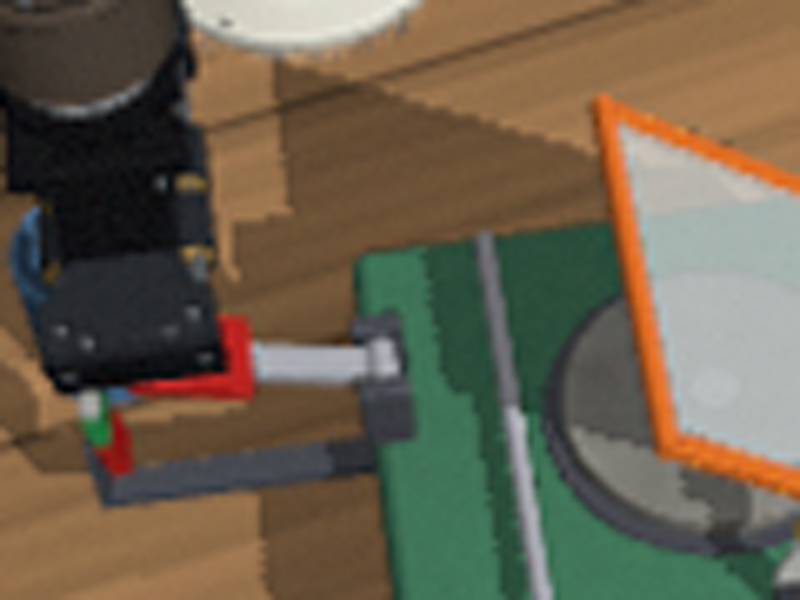

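Fingers are centred above the red pad at (190,370), the scale is clear of them, and the guard is unchanged.

servo_tool(
  commands=[
    [[1,0,0,15,0,0,0],[1,0,0,27,0,0,0],[1,0,0,36,0,0,0],[1,0,0,44,0,0,0],[1,0,0,50,0,0,0]],
  ],
)

```text
time_s: 5.3
tcp_pos: [0.4013, -0.175, 0.1588]
ee_rot: [[-0.21, -0.978, 0.003], [-0.978, 0.21, -0.002], [0.002, -0.003, -1.0]]
wrist_force: [-1.2, -3.7, 6.3]
gripper_width: 0.008
gripper_force: 3.2
```

servo_tool(
  commands=[
    [[1,0,0,2,0,0,0],[1,0,0,4,0,0,0],[1,0,0,6,0,0,0],[1,0,0,6,0,0,0],[1,0,0,6,0,0,0]],
  ],
)

```text
time_s: 5.8
tcp_pos: [0.4012, -0.1753, 0.1535]
ee_rot: [[-0.21, -0.978, 0.003], [-0.978, 0.21, -0.003], [0.002, -0.003, -1.0]]
wrist_force: [-1.9, -5.3, 8.6]
gripper_width: 0.007
gripper_force: 3.9
```

```bash
python3 - <<'E'
from h import *
from station import r
loc(r.sense())
c=r.capture("scene");np.savez("scene4.npz",**c)
cv2.imwrite("pics/v4.png",cv2.resize(c["pixels"][115:205,225:345,::-1],(800,600),interpolation=cv2.INTER_CUBIC))
E
```

```text
t 5.8 local [-0.0291 -0.2261  0.1535] yaw x err to -y 0.09 z [ 0.003 -0.003 -1.   ] F [-1.9 -5.3  8.6] q [ -2.   8. -32.   0. -50. -10.] w 0.01
```

View pics/v4.png

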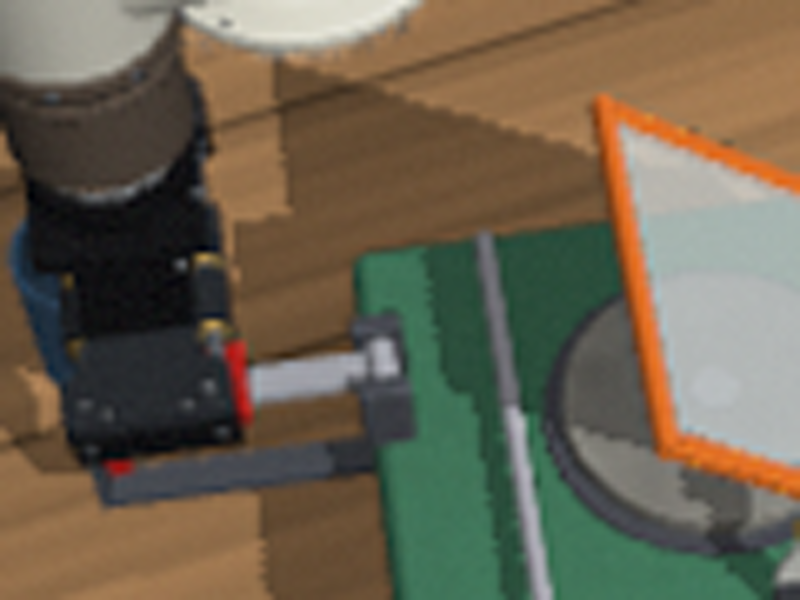

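The pad is pressed to about level: the fingertip height gives about 0.31 rad, at about 8.6 N. A small nudge brings it to mid-green.

servo_tool(
  commands=[
    [[1,0,0,1,0,0,0],[1,0,0,2,0,0,0],[1,0,0,2,0,0,0],[1,0,0,2,0,0,0],[1,0,0,2,0,0,0]],
  ],
)

```text
time_s: 6.35
tcp_pos: [0.4012, -0.1754, 0.1516]
ee_rot: [[-0.21, -0.978, 0.003], [-0.978, 0.21, -0.003], [0.002, -0.003, -1.0]]
wrist_force: [-2.3, -5.2, 7.9]
gripper_width: 0.007
gripper_force: 4.1
```

servo_tool(
  commands=[
    [[1,0,0,0,0,0,0],[1,0,0,0,0,0,0],[1,0,0,0,0,0,0],[1,0,0,0,0,0,0],[1,0,0,0,0,0,0]],
  ],
)

```text
time_s: 6.85
tcp_pos: [0.4012, -0.1754, 0.1516]
ee_rot: [[-0.21, -0.978, 0.003], [-0.978, 0.21, -0.003], [0.002, -0.003, -1.0]]
wrist_force: [-1.2, -4.4, 8.0]
gripper_width: 0.006
gripper_force: 4.1
```

```bash
python3 - <<'E'
from h import *
from station import r
s=r.sense();loc(s)
if s["tcp_pos"][2]>.147 and s["wrist_force"][2]>4: print(r.finish_job())
E
```

```text
t 6.85 local [-0.0292 -0.2262  0.1516] yaw x err to -y 0.09 z [ 0.003 -0.003 -1.   ] F [-1.2 -4.4  8. ] q [ -2.   9. -32.   0. -50. -10.] w 0.01
the job is handed in; nothing more can be done
None
```

I handed the job in at 6.85 s with the guard folded to about 42° (roughly 0.73 rad) and the fingers holding the paddle at about 0.33 rad, mid-green, with about 8 N; both angles are my estimates, and no verdict came back.

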